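Set up the glue dispenser for the next board

ROBOT

A 6-joint arm with a two-finger parallel gripper is mounted at the origin on the work surface. World frame = base frame: x ahead of the robot, y to its left, z up, the work surface at z = 0. Lengths are in m, angles in rad, forces in N, time in s.
With the tool pointing down it reaches from about 0.35 to 0.775 m from the base axis. Payload 7.3 kg.
Tool frame: the origin (TCP) lies midway between the tips of the shut fingers; the grasp point (between the pads) lies 19 mm behind it (tcp_to_grasp is the distance from the TCP to the grasp point, in m); z points along the fingers, y is the line along which they close (so a half turn about z gives the same grasp; the last joint's range is limited). The gripper opens to 92 mm and grips with 3 to 60 N. Pads are 19 mm wide; open, the fingers measure 130 mm over their backs; the gripper's body (75 mm by 190 mm) begins 47 mm behind the grasp point.
Start: joints at [1.1, 0.342, 1.524, -0, 1.275, -0.146], TCP at [0.168, 0.498, 0.227] pointing down, gripper open.
Joint ranges: [-2.53, 2.53], [-0.77, 2.02], [0.04, 2.7], [-1, 4.14], [0.28, 2.66], [-3.11, 3.11]. Speed limits (rad/s): [2.57, 2.57, 3.14, 3.14, 3.14, 3.14].

INTERFACE

Orientations are given as [roll, pitch, yaw] about the fixed x, y, z axes, in that order (R = Rz(yaw) Ry(pitch) Rx(roll)).
In Python, from cell import observe, read_camera, calibration, hand_in, tcp_to_grasp gives the robot as it stands.
- The arm moves only by the tool send_rows, never from a script. Its argument "targets" is a list of rows, each a list of 5 numbers: the opening, from 0 (shut) to 1 (fully open), then the shift along the world's x, y, z in m, then the turn about the world's z in rad. A call has 1 to 5 rows; each row shifts and turns the commanded pose from where the row before left it; what a row does not reach is not made up. A row lasts 1/10 s, in which the tool goes at most 50 mm and 8.59 degrees, less where a joint would pass 70% of its speed; a pose out of reach is approached as far as the arm can. A call is refused whole if a number of a shift passes 0.05 or a number of a turn 0.15, either way. A call with a gripper value outside its range is refused whole. The fingers move at their own pace and stop on an object; "grip_force" is the grip in N (left out, the last holds). Time passes only in rows, so rows that do not move let the fingers close. It gives the time, the measured TCP pose, the force, the opening and the grip force at its end, in the units of the state.
- observe(): the state, without advancing time (a new reading comes with each control period).
- read_camera(name): name is "scene" or "top"; returns (picture, depth): 420x560x3 uint8, red, green, blue; 420x560 float32, m along the optical axis (not along the pixel's ray), 0 where there is no reading.
- calibration(name): a dict with "intrinsics" (3x3 intrinsics, pixels), "world_to_cam" (4x4, takes a point from world to camera coordinates). Camera axes: x right, y up, looking along -z (the intrinsics and any distortion apply to the point x, -y, -z); pixel columns grow to the right and rows downward; lengths in m; the calibration is good to about 2 mm. A picture is of the moment at which its call begins. calibration takes no time and is no camera call.
- hand_in(): hands the job in; it is judged then, once.
The state is a dict: "time": time; "qpos": joint angles; "qvel": joint speeds; "joint_efforts": joint torques, N m; "tool_pos": TCP position; "tool_rot": TCP orientation; "contact_force": force on the tool from outside, world axes, zero at the start; "torque": the same for the moment, N m; "opening": finger opening in m; "grip_force": force on a finger pad.
Only numpy, scipy, OpenCV 4.12 (cv2) and the standard library are available. Lean on these libraries where they do the work, as an engineer would, in place of code of your own. Each camera call takes 0.05 s, during which the arm holds its last target. There are 200 camera calls.

TASK

Get the glue dispenser ready for the next board: slide the black board carrier by its green knob until its white line meets the red line on the rail, then swing the red cam lever fully over to lock the carrier, and after that open the blue feed valve until its handle points at the red setting mark on the dial. Do not touch the white nozzle or its blue bracket, and leave everything else on the table where it stands.

Things in the scene. Friction and masses are not known exactly. Their poses are not given: they have to be found in the camera images.
- station: dispensing station, fixed to the table: aluminium base 200 (x) x 300 (y) x 12 mm, rails to 24 mm high. Origin at the centre of the base's underside; its y axis is the sliding direction of the carrier, its +x side bears the nozzle post, its -x side (towards the robot) the cam lever
- carrier (a joint): slide of the black board carrier (104 x 140 mm, with a pin board, pins to 45 mm above the table) along the station's y axis, in m: 0 where the white and the red line meet (board centred under the nozzle), negative at the start; stiff, about 3 N; range -0.09 to 0.06
- carrier_knob (a point): top centre of the upright green knob on the carrier, 22 mm diameter, its top 82 mm and its foot 28 mm above the table; it stands 32 mm from the carrier's centre towards -x and 55 mm towards -y of the station
- carrier_line (a point): white line 6 mm wide on the carrier's front edge, its centre, 31 mm above the table; frame parallel to the station's
- index_line (a point): red line 6 mm wide on the station's front rail, its centre, 27 mm above the table; frame parallel to the station's. The white line must come level with it along the station's y
- nozzle: white cone nozzle with its tip over the station's origin, 56 mm above the table, on a blue arm 20 mm wide that runs from the nozzle to a post at the station's x = +88 mm; top of the arm 120 mm above the table. Origin and axes as the station's. Fragile
- cam_lever (a joint): red cam lever on a vertical pivot in front of the carrier, rad: 0 = free, pointing along the station's -x; grows clockwise seen from above; 1.62 = end stop, pointing along the station's +y, carrier clamped. It stays where it is left (0.15 N m), stiffens over the last part of its swing
- cam_pivot (a point): point on the cam lever's pivot axis, at the height of the post's top (83 mm above the table)
- cam_post (a point): top centre of the round upright red post at the end of the cam lever, 16 mm diameter, 83 mm above the table, 80 mm from the pivot; its lower end meets the lever arm, whose top is 47 mm above the table
- valve (a joint): blue valve handle, rad: 0 = closed, pointing along the valve block's +y; grows anticlockwise seen from above, to 1.75; stays where it is left (0.12 N m)
- valve_axis (a point): point on the valve's vertical axis at the middle height of the handle blade (83 mm above the table)
- valve_grip (a point): grip point on the blue handle blade, 58 mm from the axis; the blade is 12 mm wide, 14 mm high (76 to 90 mm above the table) and reaches 88 mm from the axis; the hub is 30 mm across and its nut tops out at 98 mm. Its y axis points outward along the handle
- setting (a joint): angle of the red setting mark, rad, same zero and sense as valve: the handle points at the mark when both are equal. It is a setting, not to be moved
- setting_mark (a point): centre of the head of the red flat mark at the dial's edge, 99 mm from the axis, 50 mm above the table; y axis points outward from the axis
- valve_block: fixed brass valve block 70 x 70 mm under a white dial plate of 136 mm diameter, top at 50 mm; origin on the valve axis at the table top. A steel glue pot, 84 mm diameter, 128 mm tall, belongs to it with its centre at +125 mm along its x axis
- dish: brushed-steel dish, 96 mm across, 26 mm high; bystander, origin at the centre of its underside
- glue_a: white glue bottle with red cap, 42 mm diameter, 125 mm tall, behind the station; bystander, origin at the centre of its underside
- glue_b: white glue bottle with blue cap, 40 mm diameter, 115 mm tall, in front of the valve; bystander, origin at the centre of its underside
- basket: green plastic basket with pens, 180 x 130 x 60 mm; bystander, origin at the centre of its underside
- catalogue: spiral-bound catalogue, 210 x 160 x 14 mm; bystander, origin at the centre of its underside
- screwdriver: orange-handled screwdriver, 140 mm long, lying in front of the valve; bystander, origin at the centre of its underside
- jar: small amber jar with black lid, 44 mm diameter, 80 mm tall, near the cam lever; bystander, origin at the centre of its underside
- solvent: tall green solvent bottle with yellow cap, 46 mm diameter, 190 mm tall, between station and valve on the robot's side; bystander, origin at the centre of its underside
Mind the look-alikes: they are no part of the job. Leave any orange look-alike of the valve_block alone.

How it is judged:
On the way, in this order (a step that is already met when the one before it is completed fails the run):
1. the carrier's white line stands at the red line (within 5 mm), with the cam lever still free (below 0.9 rad) (y of carrier_line in the frame of index_line between -0.005 and 0.005 m and value of joint cam_lever below 0.9 rad), for 0.2 s.
2. the cam lever is swung over to lock (beyond 1.4 rad) with the lines still meeting within 5 mm (y of carrier_line in the frame of index_line between -0.005 and 0.005 m and value of joint cam_lever above 1.4 rad), for 0.2 s.
3. the valve handle points at the setting mark (within 0.1 rad) (angle between the y axis of valve_grip and the y axis of setting_mark, either way round below 0.1 rad), for 0.2 s.
At the end, for the whole second after the job is handed in: The white line stands at the red line within 5 mm, the cam lever is locked (beyond 1.4 rad), the valve handle points at the setting mark within 0.1 rad (about 6 degrees), and carrier and valve are at rest (all of step 2 and angle between the y axis of valve_grip and the y axis of setting_mark, either way round below 0.1 rad and velocity of joint valve between -0.02 and 0.02 rad/s and velocity of joint carrier between -0.005 and 0.005 m/s); the robot touches nothing.
It fails at once if the nozzle or its bracket is touched (more than 1 N) (contact force between nozzle and anything else above 1 N).
It fails at once if a bystander is shifted by more than 25 mm (distance of any of dish, glue_a, glue_b, basket, catalogue, screwdriver, jar, solvent from where it was at the start of the episode above 0.025 m).
It fails at once if a bottle or the jar is tipped over (angle between any of glue_a, glue_b, jar, solvent's own z axis and vertical above 0.4 rad).
It also fails if it takes over 69 s, if anything falls off the work surface, if the arm or the gripper's body presses on something with over 40 N, if the wrist force passes 120 N, or if a joint passes its speed limit or range.

## Working session

There is one attempt and no reset: what is moved stays moved. The work goes in short steps, Python scripts to look and compute and a tool call to move; the robot and the scene stay as the last step left them, time stands still between calls to the robot, and variables do not carry over. Pictures are saved under pics/ and viewed, at most 10 in all, crops included, and the job is handed in when it is done.

Besides the shell and the picture viewer there is one more tool, called after "Emit:" by a JSON object that holds its "name" and its "arguments". send_rows: Moves the arm, as the interface text tells. Its arguments: {"type":"object","properties":{"targets":{"type":"array","items":{"type":"array","items":{"type":"number"}}},"grip_force":{"type":"number"}},"required":["targets"]}

```bash
mkdir -p pics; ls
cat > h.py <<'E'
import numpy as np, cv2
from cell import *
def grab(n):
    p,d=read_camera(n); return p,d,calibration(n)
def ray(c,u,v):
    K=np.array(c["intrinsics"]);T=np.array(c["world_to_cam"])
    p=np.linalg.inv(K)@[u,v,1]; d=np.array([p[0],-p[1],-p[2]])
    R=T[:3,:3]; return -R.T@T[:3,3], R.T@d
def onz(c,u,v,z):
    o,d=ray(c,u,v); return o+d*(z-o[2])/d[2]
def cloud(d,c):
    v,u=np.mgrid[:d.shape[0],:d.shape[1]];K=np.array(c["intrinsics"]);T=np.array(c["world_to_cam"])
    P=np.stack([(u-K[0,2])/K[0,0]*d,-(v-K[1,2])/K[1,1]*d,-d],-1)
    return (P-T[:3,3])@T[:3,:3]
E
python3 - <<'E'
from h import *
for n in("top","scene"):
    p,d,c=grab(n); np.savez(n+"0.npz",p=p,d=d); cv2.imwrite(f"pics/{n}0.png",cv2.resize(p[:,:,::-1],(800,600),interpolation=cv2.INTER_CUBIC)); print(c)
print(observe(),tcp_to_grasp)
E
```

```text
pics
{'intrinsics': array([[528.50141149,   0.        , 279.3262032 ],
       [  0.        , 528.50141149, 209.77625581],
       [  0.        ,   0.        ,   1.        ]]), 'world_to_cam': array([[-2.13074109e-02, -9.99772938e-01,  2.57512038e-04,
         4.33272501e-03],
       [ 9.94337176e-01, -2.11647386e-02,  1.04142374e-01,
        -4.81100591e-01],
       [-1.04113277e-01,  2.47505815e-03,  9.94562366e-01,
        -1.98825468e+00],
       [ 0.00000000e+00,  0.00000000e+00,  0.00000000e+00,
         1.00000000e+00]])}
{'intrinsics': array([[495.95134968,   0.        , 280.04930684],
       [  0.        , 495.95134968, 209.90457692],
       [  0.        ,   0.        ,   1.        ]]), 'world_to_cam': array([[ 0.73947067,  0.67316144, -0.00606697, -0.35638208],
       [-0.5612223 ,  0.62143203,  0.54667337,  0.21407043],
       [ 0.37176964, -0.400844  ,  0.83732397, -1.67145023],
       [ 0.        ,  0.        ,  0.        ,  1.        ]])}
{'time': 0.1, 'qpos': array([ 1.10001490e+00,  3.42655110e-01,  1.52490288e+00, -1.57295267e-05,
        1.27539322e+00, -1.46003579e-01]), 'qvel': array([ 0.00134412, -0.00128354, -0.00145173,  0.00028073, -0.00111409,
       -0.00052861]), 'joint_efforts': array([ 6.49052508e-04, -4.32003593e+01, -2.44692242e+01,  7.19549507e-02,
        5.25904913e-02, -3.07126118e-05]), 'tool_pos': array([0.16734988, 0.49724058, 0.22611988]), 'tool_rot': array([-3.14024637e+00, -1.82767303e-04,  2.81681928e+00]), 'contact_force': array([-0.05754928,  0.65601712,  0.50052803]), 'torque': array([-0.02607593,  0.051741  , -0.05968525]), 'grip_force': 0.0, 'opening': 0.09187996006199031} 0.0188
```

View pics/top0.png

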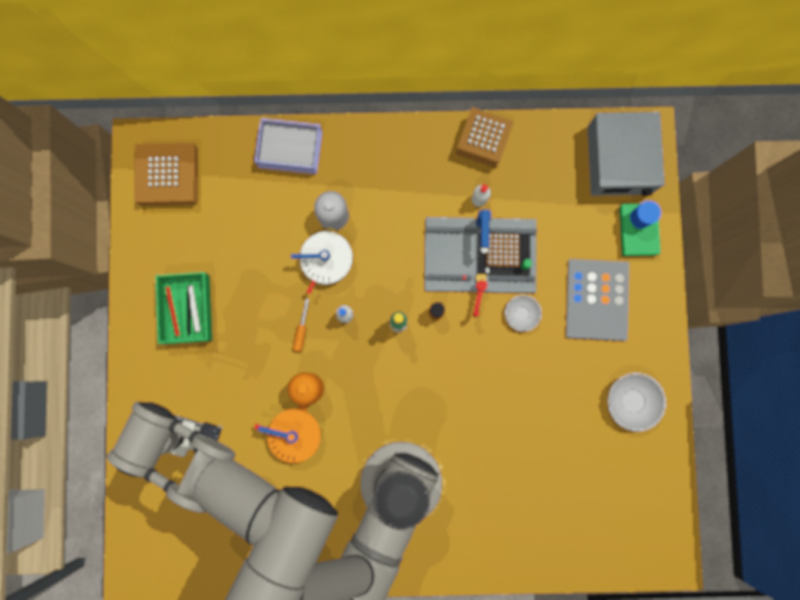

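View pics/scene0.png

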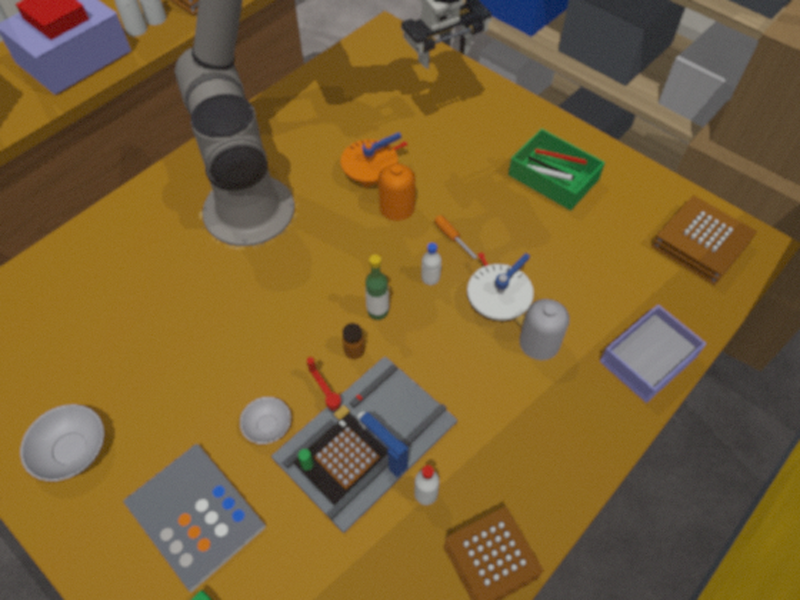

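The top view shows the white-dial valve with a steel pot at (325,257). The orange look-alike is at (293,436); the white/brass one with the steel pot fits the description. The station is at (480,255), the green knob at (527,264) and the red lever from (481,280) to (476,315). The red mark is near (311,288). I'll confirm in one enlarged crop and measure.

Run:
```python
from h import *
def load(n):
    z=np.load(n+"0.npz"); return z["p"],z["d"],calibration(n)
t=load("top"); s=load("scene")
def cr(p,x0,y0,x1,y1): return cv2.resize(p[y0:y1,x0:x1,::-1],(400,300),interpolation=cv2.INTER_CUBIC)
cv2.imwrite("pics/crop.png",np.vstack([np.hstack([cr(t[0],290,145,390,220),cr(t[0],185,150,265,210)]),np.hstack([cr(s[0],180,240,328,351),cr(s[0],280,155,400,245)])]))
def masks(p):
    h=cv2.cvtColor(p,cv2.COLOR_RGB2HSV).astype(int);H,S,V=h[...,0],h[...,1],h[...,2]
    return dict(red=((H<6)|(H>172))&(S>150)&(V>90),green=(H>50)&(H<85)&(S>120)&(V>50),blue=(H>100)&(H<125)&(S>110)&(V>60),white=(S<60)&(V>170))
for nm,(p,d,c),box in(("top",t,(180,120,400,240)),("scene",s,(180,120,430,370))):
    P=cloud(d,c)
    for k,m in masks(p).items():
        m=m.copy();b=np.zeros_like(m);b[box[1]:box[3],box[0]:box[2]]=1;m&=b
        n,l,st,ce=cv2.connectedComponentsWithStats(m.astype(np.uint8),connectivity=8)
        for i in range(1,n):
            if st[i,4]>=5:
                q=P[l==i]; z=q[:,2]; hi=q[z>z.max()-.012]
                print(nm,k,st[i],ce[i].round(1),"mean",q.mean(0).round(3),"zmax",z.max().round(3),"top",hi.mean(0).round(3))
```

```text
top red [337 130   4   4  13] [338.4 131.5] mean [ 0.756 -0.229  0.124] zmax 0.134 top [ 0.754 -0.228  0.128]
top red [332 197   8  24  76] [335.3 205.9] mean [ 0.489 -0.217  0.051] zmax 0.092 top [ 0.439 -0.203  0.084]
top red [216 198   4   6   9] [217.3 200.3] mean [0.519 0.227 0.049] zmax 0.057 top [0.52  0.227 0.05 ]
top green [365 181   7   8  38] [367.7 184.7] mean [ 0.564 -0.339  0.069] zmax 0.094 top [ 0.564 -0.34   0.086]
top blue [334 148   9  25 160] [338.5 159.2] mean [ 0.655 -0.228  0.108] zmax 0.131 top [ 0.65  -0.229  0.123]
top blue [205 179  19   1  19] [214. 179.] mean [0.594 0.234 0.092] zmax 0.099 top [0.594 0.236 0.092]
top blue [238 216   4   5  15] [239.5 218.1] mean [0.444 0.14  0.113] zmax 0.122 top [0.443 0.14  0.115]
top white [333 130   3   3   5] [334.2 131.2] mean [ 0.768 -0.219  0.081] zmax 0.086 top [ 0.768 -0.219  0.081]
top white [338 133   5   6  21] [340.4 135.9] mean [ 0.748 -0.241  0.086] zmax 0.096 top [ 0.748 -0.239  0.089]
top white [224 136  16  16 190] [231.5 142.8] mean [0.723 0.165 0.119] zmax 0.139 top [0.72  0.17  0.132]
top white [308 
[... 1950 characters left out ...]
 0.094 top [0.602 0.175 0.088]
scene blue [253 289  33  44 475] [271.8 310.6] mean [ 0.672 -0.239  0.113] zmax 1.28 top [ 1.005 -0.563  1.28 ]
scene white [383 120   8   2   8] [386.5 120.5] mean [0.48  0.536 0.043] zmax 0.05 top [0.48  0.536 0.043]
scene white [299 180   7   5  24] [302.2 182.4] mean [0.454 0.13  0.077] zmax 0.087 top [0.453 0.129 0.08 ]
scene white [ 327  185   46   38 1104] [349.5 205. ] mean [0.601 0.176 0.053] zmax 1.28 top [ 1.005 -0.563  1.28 ]
scene white [181 285   8   5  27] [184.7 287.3] mean [ 0.417 -0.323  0.01 ] zmax 0.014 top [ 0.417 -0.323  0.01 ]
scene white [295 338   8   5  34] [298.9 339.9] mean [ 0.766 -0.242  0.086] zmax 0.095 top [ 0.765 -0.242  0.088]
```

View pics/crop.png

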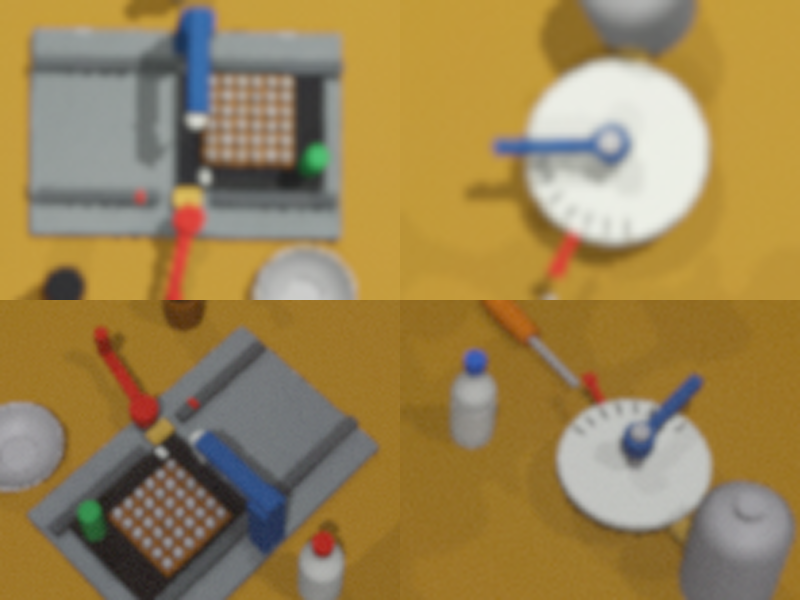

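The crop confirms the white dial with a blue handle pointing left and the red mark at lower left (crop 565,255). The white carrier line is at crop (204,176) and the red rail line at (140,197). The knob is at (316,157), and the red post is at the lower end of the lever.

```bash
cat > m.py <<'E'
from h import *
c=calibration("top");s=calibration("scene")
def T(x,y,z): return onz(c,290-.5+ (x+.5)/4,145-.5+(y+.5)/4,z)[:2].round(4)
def V(x,y,z): return onz(c,185-.5+(x-400+.5)/5,150-.5+(y+.5)/5,z)[:2].round(4)
def S(x,y,z): return onz(s,180-.5+(x+.5)*.37,240-.5+(y-300+.5)*.37,z)[:2].round(4)
def W(x,y,z): return onz(s,280-.5+(x-400+.5)*.3,155-.5+(y-300+.5)*.3,z)[:2].round(4)
E
python3 - <<'E'
from m import *
print("corners",[T(*a,.012) for a in((35,30),(340,33),(340,237),(29,234))])
print("cornersS",[S(*a,.012) for a in((242,327),(378,450),(29,515))])
print("white",T(204,176,.031),S(162,452,.031))
print("red",T(140,197,.027),S(193,403,.027))
print("knob",T(316,156,.082),S(90,511,.08))
print("pivot",T(188,219,.05),S(144,409,.05))
print("post scene",S(101,336,.083))
t=np.load("top0.npz");s0=np.load("scene0.npz");P=cloud(t["d"],c);Q=cloud(s0["d"],s)
for n,A,p in(("t",P,t["p"]),("s",Q,s0["p"])):
    h=cv2.cvtColor(p,cv2.COLOR_RGB2HSV).astype(int);col=((h[...,0]<8)|(h[...,0]>170))&(h[...,1]>130)
    m=col&(abs(A[...,0]-.47)<.06)&(abs(A[...,1]+.21)<.05)
    for zl in((.06,.1),(.03,.055)):
        q=A[m&(A[...,2]>zl[0])&(A[...,2]<zl[1])];print(n,zl,len(q),q.mean(0).round(4) if len(q) else 0, q.min(0).round(3),q.max(0).round(3))
    m=col&(abs(A[...,0]-.52)<.04)&(abs(A[...,1]-.225)<.04)&(A[...,2]>.035)
    q=A[m];print(n,"mark",q.mean(0).round(4),q.min(0).round(3),q.max(0).round(3))
    b=(h[...,0]>98)&(h[...,0]<128)&(h[...,1]>90)&(abs(A[...,0]-.6)<.06)&(abs(A[...,1]-.2)<.09)&(A[...,2]>.07)
    q=A[b];print(n,"handle",q.min(0).round(3),q.max(0).round(3)); o=q[q[:,1]>.2]; print(np.polyfit(o[:,1],o[:,0],1), o.mean(0).round(4))
    w=(h[...,1]<60)&(abs(A[...,0]-.6)<.09)&(abs(A[...,1]-.18)<.09)&(abs(A[...,2]-.05)<.008)
    q=A[w];cc,r=cv2.minEnclosingCircle(q[:,:2].astype(np.float32));print(n,"dial",cc,r,[(np.percentile(q[:,i],1)+np.percentile(q[:,i],99))/2 for i in(0,1)])
print("nut",V(610,143,.098),W(640,432,.098),"tip",V(495,147,.09),W(696,382,.09),"mark",V(565,257,.05),W(594,388,.05))
E
```

```text
corners [array([ 0.7057, -0.0846]), array([ 0.6964, -0.3802]), array([ 0.4974, -0.3722]), array([ 0.5067, -0.0739])]
cornersS [array([ 0.5114, -0.0789]), array([ 0.7105, -0.09  ]), array([ 0.4991, -0.3746])]
white [ 0.5566 -0.2414] [ 0.5562 -0.2437]
red [ 0.5382 -0.1801] [ 0.5403 -0.1831]
knob [ 0.5659 -0.34  ] [ 0.5657 -0.3436]
pivot [ 0.5133 -0.2227] [ 0.5169 -0.2278]
post scene [ 0.4404 -0.2092]
t (0.06, 0.1) 11 [ 0.4379 -0.2036  0.083 ] [ 0.433 -0.208  0.074] [ 0.444 -0.199  0.092]
t (0.03, 0.055) 69 [ 0.494  -0.2183  0.0465] [ 0.448 -0.235  0.034] [ 0.523 -0.205  0.055]
t mark [0.5197 0.2265 0.0482] [0.506 0.22  0.041] [0.532 0.233 0.057]
t handle [0.585 0.183 0.08 ] [0.599 0.267 0.099]
[-0.01735083  0.59925222] [0.5953 0.2294 0.0907]
t dial (0.6106041073799133, 0.1794719099998474) 0.0844024196267128 [np.float64(0.6079648870692663), np.float64(0.18460433764815773)]
s (0.06, 0.1) 24 [ 0.4397 -0.2086  0.0778] [ 0.433 -0.213  0.062] [ 0.444 -0.204  0.087]
s (0.03, 0.055) 182 [ 0.4942 -0.2221  0.0474] [ 0.438 -0.24   0.033] [ 0.529 -0.204  0.055]
s mark [0.5175 0.2244 0.0493] [0.505 0.213 0.043] [0.532 0.233 0.054]
s handle [0.59  0.171 0.077] [0.609 0.264 0.1  ]
[-0.00354861  0.59899139] [0.5982 0.2329 0.0897]
s dial (0.6129617691040039, 0.1781741827726364) 0.08597207814455032 [np.float64(0.5980598580484338), np.float64(0.18391161130219136)]
nut [0.5949 0.1865] [0.5979 0.1824] tip [0.595  0.2726] [0.5987 0.2642] mark [0.5167 0.226 ] [0.5194 0.2235]
```

Emit:
{"name": "send_rows", "arguments": {"targets": [[0.6,0.04,-0.025,0.006,-0.14],[0.6,0.04,-0.025,0.006,-0.14],[0.6,0.04,-0.025,0.006,-0.14],[0.6,0.04,-0.025,0.006,-0.14],[0.6,0.04,-0.025,0.006,-0.14]]}}

```text
time: 0.6
tool_pos: [0.3687, 0.3712, 0.2567]
tool_rot: [-3.141, -0.0, 2.111]
contact_force: [1.0, 1.4, -0.2]
opening: 0.0576
grip_force: 0.0
```

Emit:
{"name": "send_rows", "arguments": {"targets": [[0.6,0.018,-0.045,0,-0.06],[0.6,0.018,-0.045,0,-0.06],[0.6,0.018,-0.045,0,-0.06],[0.6,0.018,-0.045,0,-0.06],[0.6,0.018,-0.045,0,-0.06]]}}

```text
time: 1.1
tool_pos: [0.4577, 0.1457, 0.2565]
tool_rot: [-3.141, -0.0, 1.814]
contact_force: [0.8, -0.0, 0.2]
opening: 0.055
grip_force: 0.0
```

Emit:
{"name": "send_rows", "arguments": {"targets": [[0.6,0.018,-0.045,0,-0.06],[0.6,0.018,-0.045,0,-0.06],[0.6,0.018,-0.045,0,-0.06],[0.6,0.018,-0.045,0,-0.06],[0.6,0.018,-0.045,0,-0.04]]}}

```text
time: 1.6
tool_pos: [0.5477, -0.0794, 0.2564]
tool_rot: [-3.141, -0.0, 1.534]
contact_force: [0.6, 0.5, 0.3]
opening: 0.0547
grip_force: 0.0
```

Emit:
{"name": "send_rows", "arguments": {"targets": [[0.6,0.004,-0.045,0,0],[0.6,0.004,-0.045,0,0],[0.6,0.004,-0.045,0,0],[0.6,0.004,-0.045,0,0],[0.6,0,0,0,0]]}}

```text
time: 2.1
tool_pos: [0.5628, -0.2629, 0.2552]
tool_rot: [-3.14, 0.001, 1.531]
contact_force: [-0.9, 0.4, -0.3]
opening: 0.055
grip_force: 0.0
```

Emit:
{"name": "send_rows", "arguments": {"targets": [[0.6,0.002,-0.04,0,0.008],[0.6,0.001,-0.039,0,0],[0.6,0,0,-0.04,0],[0.6,0,0,-0.05,0],[0.6,0,0,-0.03,0]]}}

```text
time: 2.6
tool_pos: [0.5649, -0.3348, 0.1325]
tool_rot: [-3.137, -0.004, 1.545]
contact_force: [-0.0, 0.1, 0.1]
opening: 0.0545
grip_force: 0.0
```

Run:
```python
from h import *
t,d,c=grab("top"); s,_,_=grab("scene")
a=cv2.resize(t[135:225,290:410,::-1],(400,300),interpolation=cv2.INTER_CUBIC);b=cv2.resize(s[230:365,150:330,::-1],(400,300),interpolation=cv2.INTER_CUBIC)
cv2.imwrite("pics/a.png",np.hstack([a,b])); o=observe(); print(o["tool_pos"],o["tool_rot"])
```

```text
[ 0.56400209 -0.33378843  0.13111419] [-3.13265226 -0.00677409  1.54502825]
```

View pics/a.png

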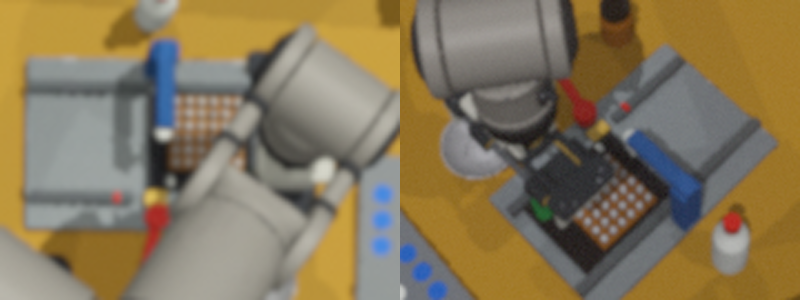

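The view shows the gripper body above the knob, clear of the blue bracket. Descending.

Emit:
{"name": "send_rows", "arguments": {"targets": [[0.6,0.002,-0.008,0,0],[0.6,0,0,-0.03,0],[0.6,0,0,-0.03,0],[0.6,0,0,-0.017,0],[0.6,0,0,0,0]]}}

```text
time: 3.2
tool_pos: [0.5687, -0.3446, 0.0598]
tool_rot: [-3.141, -0.0, 1.545]
contact_force: [-1.2, 0.1, 1.1]
opening: 0.0548
grip_force: 0.0
```

Emit:
{"name": "send_rows", "arguments": {"grip_force": 20, "targets": [[0.1,0,0,0,0],[0.1,0,0,0,0],[0.1,0,0,0,0],[0.1,0,0,0,0],[0.1,0,0,0,0]]}}

```text
time: 3.7
tool_pos: [0.5658, -0.3447, 0.0608]
tool_rot: [-3.136, 0.0, 1.545]
contact_force: [-9.1, 0.9, 10.1]
opening: 0.0213
grip_force: 20.0
```

Emit:
{"name": "send_rows", "arguments": {"targets": [[0.1,-0.002,0.01,0.004,0],[0.1,0,0.012,0,0],[0.1,0.001,0.012,0,0],[0.1,0,0.012,0,0],[0.1,0.001,0.012,0,0]]}}

```text
time: 4.2
tool_pos: [0.5682, -0.2861, 0.0615]
tool_rot: [-3.14, -0.001, 1.545]
contact_force: [4.0, -3.8, -15.2]
opening: 0.0211
grip_force: 20.0
```

Emit:
{"name": "send_rows", "arguments": {"targets": [[0.1,0,0,0,0],[0.1,0,0,0,0],[0.1,0,0,0,0]]}}

```text
time: 4.5
tool_pos: [0.5682, -0.2849, 0.0615]
tool_rot: [-3.14, -0.004, 1.545]
contact_force: [4.5, 2.0, -16.1]
opening: 0.021
grip_force: 20.0
```

```bash
cat > lines.py <<'E'
from h import *
t,d,c=grab("top"); s,_,k=grab("scene")
a=cv2.resize(t[170:215,300:360,::-1],(400,300),interpolation=cv2.INTER_CUBIC);b=cv2.resize(s[253:313,210:290,::-1],(400,300),interpolation=cv2.INTER_CUBIC)
import sys
cv2.imwrite(sys.argv[1],np.hstack([a,b])); o=observe(); print(o["tool_pos"],o["contact_force"])
E
python3 lines.py pics/b.png
```

```text
[ 0.56819891 -0.28495884  0.06145076] [  5.44598462   2.99447593 -16.78816226]
```

View pics/b.png

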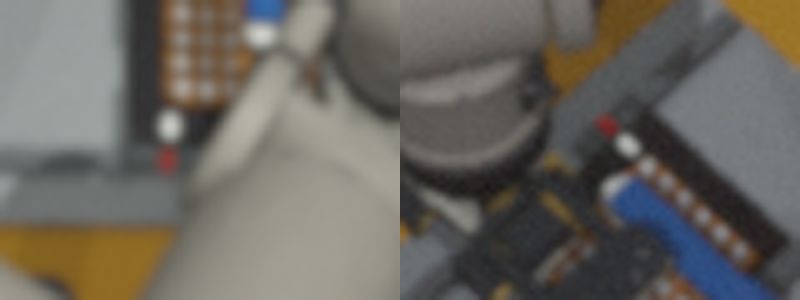

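The white and red marks are now nearly in line: top crop white (170,126) and red (167,159). I'll quantify the offset with both views.

```bash
cat > off.py <<'E'
from h import *
def off(px=False):
    for n,(x0,y0,x1,y1) in(("top",(318,183,332,198)),("scene",(245,270,262,286))):
        p,d,c=grab(n); w=p[y0:y1,x0:x1].astype(float); r=w[...,0]-w[...,1]; m=w.min(-1)
        def cen(a):
            i=np.unravel_index(a.argmax(),a.shape); yy,xx=np.mgrid[:a.shape[0],:a.shape[1]]
            g=np.clip(a-a.max()*.5,0,None)*((yy-i[0])**2+(xx-i[1])**2<7); return (xx*g).sum()/g.sum()+x0,(yy*g).sum()/g.sum()+y0
        R=cen(r);M=cen(m); D=onz(c,*M,.031)-onz(c,*R,.027)
        print(n,np.round(R,2),np.round(M,2),"dy",round((D@[.031,.9995,0])*1e3,2),"dx",round((D@[.9995,-.031,0])*1e3,2))
if __name__=="__main__": off()
E
python3 off.py
```

```text
top [324.59 193.56] [325.08 188.42] dy -1.49 dx 19.22
scene [251.05 277.67] [255.1  281.47] dy -1.42 dx 17.79
```

Emit:
{"name": "send_rows", "arguments": {"targets": [[0.1,0,0.002,-0.002,0],[0.1,0,0,0,0],[0.1,0,0,0,0]]}}

```text
time: 5.0
tool_pos: [0.5682, -0.2848, 0.0614]
tool_rot: [-3.141, 0.0, 1.545]
contact_force: [2.2, -2.2, -10.2]
opening: 0.0215
grip_force: 20.0
```

```bash
python3 off.py; python3 -c "
from h import *
o=observe();print(o['tool_pos'],o['contact_force'])"
```

```text
top [324.59 193.56] [325.08 188.42] dy -1.49 dx 19.27
scene [251.01 277.62] [255.16 281.47] dy -1.33 dx 18.08
[ 0.5682495  -0.28479979  0.06142234] [  2.15530456  -2.8886556  -11.23691382]
```

Emit:
{"name": "send_rows", "arguments": {"targets": [[0.1,0,0.0015,-0.002,0],[0.1,0,0,-0.001,0],[0.1,0,0,0,0]]}}

```text
time: 5.4
tool_pos: [0.5684, -0.2838, 0.0612]
tool_rot: [3.141, 0.002, 1.545]
contact_force: [-5.9, -1.4, 5.8]
opening: 0.0218
grip_force: 20.0
```

```bash
python3 off.py; python3 -c "
from h import *
o=observe();print(o['tool_pos'],o['contact_force'])"
```

```text
top [324.6  193.55] [324.83 188.43] dy -0.51 dx 19.16
scene [251.01 277.61] [255.48 281.17] dy -0.09 dx 18.1
[ 0.5683941  -0.28381636  0.06124373] [-5.235153   -1.67655969  6.35859138]
```

Emit:
{"name": "send_rows", "arguments": {"targets": [[0.5,0,0,0,0],[0.5,0,0,0,0],[0.5,0,0,0,0],[0.5,0,0,0.02,0],[0.5,0,0,0.04,0]]}}

```text
time: 6.0
tool_pos: [0.5669, -0.2815, 0.1161]
tool_rot: [-3.136, -0.004, 1.545]
contact_force: [0.1, -0.1, 0.0]
opening: 0.0454
grip_force: 0.0
```

Emit:
{"name": "send_rows", "arguments": {"targets": [[0.5,0,0,0.05,0],[0.5,-0.02,0,0.05,0.14],[0.5,-0.04,-0.02,0.02,0.14],[0.5,-0.04,-0.02,0,0.14],[0.5,-0.03,-0.02,0,0.14]]}}

```text
time: 6.5
tool_pos: [0.4385, -0.3432, 0.2365]
tool_rot: [3.141, 0.002, 2.111]
contact_force: [0.2, 0.1, 0.5]
opening: 0.0458
grip_force: 0.0
```

```bash
python3 off.py
python3 - <<'E'
from h import *
o=observe();print(o['tool_pos'],o['tool_rot'],o['qpos'].round(2),o['contact_force'])
t=np.load("top0.npz");s0=np.load("scene0.npz")
for n,z in(("top",t),("scene",s0)):
    A=cloud(z["d"],calibration(n))
    for nm,(x,y),(a,b) in(("jar",(.46,-.10),(.068,.09)),("solv",(.44,0),(.1,.2))):
        q=A[(abs(A[...,0]-x)<.05)&(abs(A[...,1]-y)<.05)&(A[...,2]>a)&(A[...,2]<b)]; print(n,nm,len(q),q.mean(0).round(3) if len(q) else 0)
E
```

```text
top [324.57 193.51] [324.83 188.44] dy -0.64 dx 18.97
scene [251.06 277.7 ] [255.48 281.18] dy -0.05 dx 17.81
[ 0.43708414 -0.34487343  0.23584444] [-3.14076913e+00  7.78205912e-04  2.10517775e+00] [-0.81  0.39  1.42 -0.    1.33 -1.34] [-0.02484958 -0.29287809 -0.27421377]
top jar 85 [ 0.45  -0.104  0.08 ]
top solv 125 [ 0.419 -0.003  0.142]
scene jar 158 [ 0.452 -0.106  0.079]
scene solv 296 [ 0.428 -0.009  0.141]
```

Emit:
{"name": "send_rows", "arguments": {"targets": [[0.5,0,0.03,0,0.14],[0.5,0,0.04,0,0.14],[0.5,0.002,0.04,0,0.14],[0.5,0,0.028,0,0.14],[0.5,0,0,0,0.14]]}}

```text
time: 7.1
tool_pos: [0.4425, -0.201, 0.2354]
tool_rot: [3.14, -0.0, 2.813]
contact_force: [-0.8, -0.6, -0.3]
opening: 0.046
grip_force: 0.0
```

Emit:
{"name": "send_rows", "arguments": {"targets": [[0.5,0,0,-0.03,0.1],[0.5,0,0,-0.04,0],[0.5,0,0,-0.03,0],[0.5,0,0,0,0]]}}

```text
time: 7.5
tool_pos: [0.4404, -0.2029, 0.1318]
tool_rot: [3.138, -0.007, 2.904]
contact_force: [0.1, 0.0, -0.2]
opening: 0.046
grip_force: 0.0
```

Run:
```python
from h import *
t,d,c=grab("top"); s,_,_=grab("scene")
a=cv2.resize(t[165:240,270:370,::-1],(400,300),interpolation=cv2.INTER_CUBIC);b=cv2.resize(s[215:320,160:300,::-1],(400,300),interpolation=cv2.INTER_CUBIC)
cv2.imwrite("pics/c.png",np.hstack([a,b])); o=observe(); print(o["tool_pos"],o["tool_rot"])
```

```text
[ 0.44261378 -0.20468057  0.13567099] [ 3.14119279e+00 -4.42411992e-05  2.90437525e+00]
```

View pics/c.png

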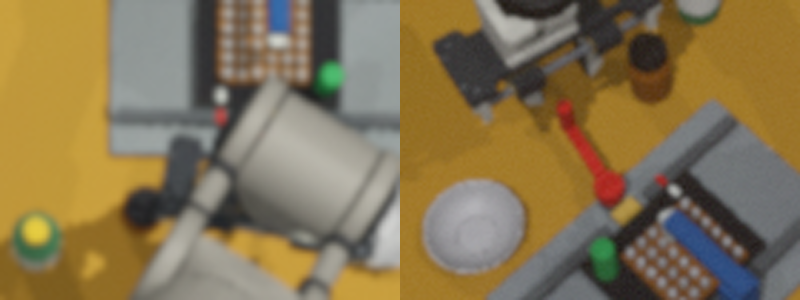

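Post and jar are visible and the fingers hover above the post along y, clear of the jar. Descend and grip.

Emit:
{"name": "send_rows", "arguments": {"targets": [[0.5,-0.003,-0.002,-0.02,0],[0.5,0,0,-0.03,0],[0.5,0,0,-0.03,0],[0.5,0,0,0,0],[0.5,0,0,0,0]]}}

```text
time: 8.1
tool_pos: [0.4401, -0.2075, 0.0568]
tool_rot: [-3.141, 0.002, 2.905]
contact_force: [-0.0, -1.1, -0.6]
opening: 0.046
grip_force: 0.0
```

Emit:
{"name": "send_rows", "arguments": {"grip_force": 20, "targets": [[0.05,0,0,0,0],[0.05,0,0,0,0],[0.05,0,0,0,0],[0.05,0,0,0,0],[0.05,0,0,0,0]]}}

```text
time: 8.6
tool_pos: [0.4391, -0.2069, 0.0556]
tool_rot: [3.141, 0.001, 2.905]
contact_force: [-0.5, 2.0, 4.7]
opening: 0.0158
grip_force: 20.0
```

Emit:
{"name": "send_rows", "arguments": {"targets": [[0.05,0.0034,0.0108,0,-0.14],[0.05,0.0049,0.0102,0,-0.14],[0.05,0.0062,0.0094,0,-0.14],[0.05,0.0076,0.0085,0,-0.14],[0.05,0.0087,0.0073,0,-0.14]]}}

```text
time: 9.1
tool_pos: [0.47, -0.1612, 0.0557]
tool_rot: [-3.141, 0.001, 2.199]
contact_force: [-2.0, -5.6, 2.5]
opening: 0.0155
grip_force: 20.0
```

```bash
python3 off.py; python3 -c "
from h import *
o=observe();print(o['tool_pos'],o['contact_force'],o['opening'])"
```

```text
top [328.54 184.29] [327.99 196.17] dy 2.48 dx -46.35
scene [251.07 277.65] [255.49 281.18] dy -0.13 dx 17.94
[ 0.4706391  -0.1606633   0.05559652] [-0.2939458  -0.57344745  6.77594263] 0.015574625249126024
```

Carrier is still aligned in the scene view (the arm blocks the top view). Continuing the arc.

Emit:
{"name": "send_rows", "arguments": {"grip_force": 30, "targets": [[0.05,0.0096,0.006,0,-0.14],[0.05,0.0104,0.0046,0,-0.14],[0.05,0.0108,0.003,0,-0.14],[0.05,0.0112,0.0015,0,-0.14],[0.05,0.0114,0,0,-0.14]]}}

```text
time: 9.7
tool_pos: [0.5222, -0.1471, 0.0555]
tool_rot: [-3.14, 0.002, 1.504]
contact_force: [-9.2, -10.3, 6.6]
opening: 0.0149
grip_force: 30.0
```

Emit:
{"name": "send_rows", "arguments": {"targets": [[0.05,0,0,0,0],[0.05,0,0,0,0]]}}

```text
time: 9.9
tool_pos: [0.5219, -0.1471, 0.0555]
tool_rot: [-3.14, 0.002, 1.509]
contact_force: [-5.8, -5.4, 6.7]
opening: 0.0152
grip_force: 30.0
```

```bash
python3 off.py; python3 -c "
from h import *
o=observe();print(o['tool_pos'],o['contact_force'],o['torque'],o['opening'])"
```

```text
top [320.77 183.62] [327.01 183.83] dy -23.53 dx -1.23
scene [245.97 270.67] [255.69 281.35] dy -5.11 dx 44.36
[ 0.52191689 -0.14708485  0.05552988] [-5.21848765 -4.43335769  5.66503279] [-0.94608849  0.99540184 -0.04923593] 0.015314041734447904
```

Emit:
{"name": "send_rows", "arguments": {"targets": [[0.05,0.003,-0.001,0,0],[0.05,0.003,0,0,0],[0.05,0,0,0,0]]}}

```text
time: 10.3
tool_pos: [0.5224, -0.1469, 0.0551]
tool_rot: [-3.127, -0.001, 1.51]
contact_force: [-23.9, -4.5, 20.2]
opening: 0.0154
grip_force: 30.0
```

At the end stop. Release and lift.

Emit:
{"name": "send_rows", "arguments": {"targets": [[0.05,-0.005,0,0,0],[0.4,0,0,0,0],[0.4,0,0,0,0],[0.4,0,0,0,0],[0.4,0,0,0.02,0]]}}

```text
time: 10.8
tool_pos: [0.5226, -0.1459, 0.073]
tool_rot: [-3.137, -0.002, 1.506]
contact_force: [0.7, 0.2, 0.2]
opening: 0.0363
grip_force: 0.0
```

Emit:
{"name": "send_rows", "arguments": {"targets": [[0.4,0,0,0.04,0],[0.4,0,0.01,0.05,0],[0.4,0,0.04,0.05,0],[0.4,0,0.05,0.02,0],[0.4,0,0.05,0.02,0]]}}

```text
time: 11.3
tool_pos: [0.5244, -0.0116, 0.2418]
tool_rot: [3.14, -0.0, 1.505]
contact_force: [-0.2, -0.1, -0.6]
opening: 0.0366
grip_force: 0.0
```

Emit:
{"name": "send_rows", "arguments": {"targets": [[0.4,0,0.05,0,0],[0.4,0,0.05,0,0],[0.4,0,0.05,0,0],[0.4,0,0,0,0]]}}

```text
time: 11.7
tool_pos: [0.5234, 0.143, 0.2401]
tool_rot: [-3.141, -0.002, 1.513]
contact_force: [0.3, 0.1, 0.2]
opening: 0.0366
grip_force: 0.0
```

```bash
python3 off.py
python3 - <<'E'
from h import *
t,d,c=grab("top"); s,_,_=grab("scene")
a=cv2.resize(t[150:225,280:380,::-1],(400,300),interpolation=cv2.INTER_CUBIC);b=cv2.resize(s[215:320,180:320,::-1],(400,300),interpolation=cv2.INTER_CUBIC)
cv2.imwrite("pics/d.png",np.hstack([a,b])); o=observe(); print(o["tool_pos"],o["tool_rot"],o["qpos"].round(2))
E
```

```text
top [318.76 196.69] [324.83 188.44] dy -22.8 dx 31.41
scene [245.93 270.65] [255.47 281.16] dy -5.11 dx 43.64
[0.52423196 0.1363383  0.24009687] [-3.14120457e+00  5.56782589e-04  1.50474239e+00] [ 0.11  0.36  1.45 -0.    1.32  0.18]
```

View pics/d.png

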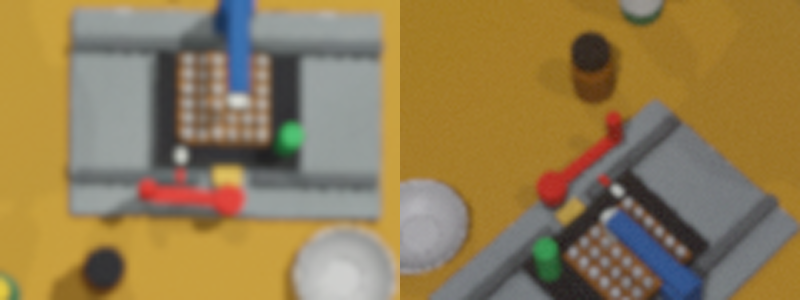

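Lines still meet and the lever points along +y (crop 150,188 to 228,198), so it is locked. On to the valve handle.

Emit:
{"name": "send_rows", "arguments": {"targets": [[0.4,0.024,0.035,0,0.03],[0.4,0.024,0.035,0,0.03],[0.4,0.024,0.036,0,0],[0.4,0,0,-0.04,0],[0.4,0,0,-0.04,0]]}}

```text
time: 12.4
tool_pos: [0.5981, 0.2424, 0.16]
tool_rot: [3.138, -0.001, 1.564]
contact_force: [0.0, 0.5, -1.2]
opening: 0.0369
grip_force: 0.0
```

Emit:
{"name": "send_rows", "arguments": {"targets": [[0.4,0,0,0,0],[0.4,0,0,0,0]]}}

```text
time: 12.6
tool_pos: [0.5967, 0.2417, 0.1607]
tool_rot: [-3.141, 0.0, 1.563]
contact_force: [-0.4, -0.5, -0.0]
opening: 0.0366
grip_force: 0.0
```

Emit:
{"name": "send_rows", "arguments": {"targets": [[0.4,0,0,-0.04,0],[0.4,0,0,-0.04,0],[0.4,0,0,-0.016,0],[0.4,0,0,0,0],[0.4,0,0,0,0]]}}

```text
time: 13.1
tool_pos: [0.5981, 0.2431, 0.0673]
tool_rot: [3.137, -0.001, 1.564]
contact_force: [0.0, -0.1, 1.1]
opening: 0.0368
grip_force: 0.0
```

Emit:
{"name": "send_rows", "arguments": {"grip_force": 15, "targets": [[0.05,0,0,0,0],[0.05,0,0,0,0],[0.05,0,0,0,0],[0.05,0,0,0,0],[0.05,0,0,0,0]]}}

```text
time: 13.6
tool_pos: [0.5968, 0.2434, 0.0652]
tool_rot: [3.14, -0.0, 1.565]
contact_force: [1.2, -0.8, 4.3]
opening: 0.0117
grip_force: 15.0
```

Emit:
{"name": "send_rows", "arguments": {"targets": [[0.05,-0.008,-0.0005,0,0.136],[0.05,-0.0079,-0.0016,0,0.136],[0.05,-0.0076,-0.0027,0,0.136],[0.05,-0.0071,-0.0037,0,0.136],[0.05,-0.0066,-0.0046,0,0.136]]}}

```text
time: 14.1
tool_pos: [0.5609, 0.2302, 0.0653]
tool_rot: [3.137, 0.003, 2.251]
contact_force: [7.3, -0.6, -0.3]
opening: 0.0118
grip_force: 15.0
```

Emit:
{"name": "send_rows", "arguments": {"targets": [[0.05,-0.0059,-0.0055,0,0.136],[0.05,-0.0051,-0.0062,0,0.136],[0.05,-0.0042,-0.0068,0,0.138],[0.05,0,0,0,0],[0.05,0,0,0,0]]}}

```text
time: 14.6
tool_pos: [0.5462, 0.2116, 0.0653]
tool_rot: [3.138, 0.005, 2.655]
contact_force: [6.1, -0.3, 0.5]
opening: 0.012
grip_force: 15.1
```

Emit:
{"name": "send_rows", "arguments": {"targets": [[0.4,0,0,0,0],[0.4,0,0,0,0],[0.4,0,0,0,0],[0.4,0,0,0.03,0],[0.4,0,0,0.05,0]]}}

```text
time: 15.1
tool_pos: [0.5412, 0.2111, 0.1418]
tool_rot: [-3.136, -0.007, 2.655]
contact_force: [1.5, 0.9, -0.3]
opening: 0.0368
grip_force: 0.0
```

Emit:
{"name": "send_rows", "arguments": {"targets": [[0.4,0,0,0.05,0],[0.4,-0.02,0.04,0.04,0],[0.4,-0.03,0.04,0,0],[0.4,-0.03,0.04,0,0],[0.4,-0.03,0.04,0,0]]}}

```text
time: 15.6
tool_pos: [0.4356, 0.3661, 0.2279]
tool_rot: [3.141, -0.0, 2.654]
contact_force: [0.4, 0.7, 0.1]
opening: 0.0367
grip_force: 0.0
```

Emit:
{"name": "send_rows", "arguments": {"targets": [[0.4,-0.03,0.04,0,0],[0.4,-0.03,0.04,0,0],[0.4,-0.03,0.04,0,0],[0.4,0,0,0,0],[0.4,0,0,0,0]]}}

```text
time: 16.1
tool_pos: [0.3459, 0.4855, 0.2272]
tool_rot: [-3.14, -0.0, 2.658]
contact_force: [0.6, -0.6, 0.1]
opening: 0.0369
grip_force: 0.0
```

```bash
python3 - <<'E'
from h import *
t,d,c=grab("top"); s,ds,k=grab("scene")
np.savez("top1.npz",p=t,d=d);np.savez("scene1.npz",p=s,d=ds)
a=cv2.resize(t[150:210,185:265,::-1],(400,300),interpolation=cv2.INTER_CUBIC);b=cv2.resize(s[155:245,280:400,::-1],(400,300),interpolation=cv2.INTER_CUBIC)
cv2.imwrite("pics/e.png",np.hstack([a,b])); o=observe(); print(o["tool_pos"])
for n,p,dd,c in(("t",t,d,c),("s",s,ds,k)):
    A=cloud(dd,c);h=cv2.cvtColor(p,cv2.COLOR_RGB2HSV).astype(int)
    b=(h[...,0]>98)&(h[...,0]<128)&(h[...,1]>90)&(abs(A[...,0]-.57)<.08)&(abs(A[...,1]-.2)<.08)&(A[...,2]>.07)
    v,u=np.nonzero(b);q=np.array([onz(c,x,y,.088)[:2] for x,y in zip(u,v)]);r=np.hypot(*(q-[.5965,.184]).T);o=q[(r>.03)]
    vx,vy,x0,y0=cv2.fitLine(o.astype(np.float32),cv2.DIST_L2,0,.01,.01).ravel()
    print(n,len(o),"dir",np.arctan2(abs(vx),abs(vy)),vx*vy<0,"mean",o.mean(0),"axis-angle",np.arctan2(.5965-o.mean(0)[0],o.mean(0)[1]-.184))
E
sed -i 's/^    off/    off/' off.py; python3 off.py
```

```text
[0.34751723 0.48420159 0.22749378]
t 29 dir 1.1249868 True mean [0.54495914 0.21194994] axis-angle 1.0738940588736656
s 41 dir 1.0840551 True mean [0.54622191 0.20668499] axis-angle 1.1469528693765965
top [318.76 196.68] [324.83 188.44] dy -22.8 dx 31.37
scene [245.76 270.72] [255.47 281.18] dy -4.66 dx 43.87
```

View pics/e.png

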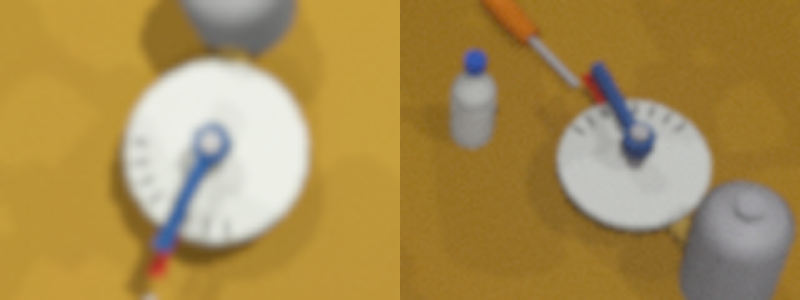

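The handle points at the red mark: about 1.10 rad against 1.09. The white line has not moved, at (324.83,188.44). Handing in.

```bash
python3 -c "
from cell import *
print(hand_in())"
```

```text
the job is handed in; nothing more can be done
None
```

The job is handed in, with no verdict returned: by the last camera measurements the white line is within 1 mm of the red line, the cam lever is at its end stop, and the valve handle is about 0.01 rad from the red mark.

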